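# Drop the short cotter pin through its sorting flap

## Robot

A 6-joint arm with a two-finger parallel gripper is mounted at the origin on the work surface. World frame = base frame: x ahead of the robot, y to its left, z up, the work surface at z = 0. Lengths are in mm, angles in degrees, forces in N, time in s.
With the tool pointing down it reaches from about 300 to 850 mm from the base axis. Payload 4.2 kg.
Tool frame: the origin (TCP) lies between the finger pads; the fingertips stand ahead of it and the grasp point (between the pads) lies 8 mm behind it (env.tip_reach is the x of the fingertips in the tool frame, in mm); x points along the fingers, y is the direction in which the jaws open and shut, and the axes are right-handed (so a half turn about x gives the same grasp; the last joint's range is limited). The gripper opens to 91 mm and grips with 3 to 60 N. Pads are 32 mm wide; open, the fingers measure 118 mm over their backs; the gripper's body (76 mm by 178 mm) begins 60 mm behind the grasp point.
Start: joints at [64.171, 18.312, 89.639, -0, 72.044, -1.146], TCP at [240.123, 522.478, 224.976] pointing down, gripper open.
Joint ranges: [-177.97, 177.97], [-48.28, 115.42], [12.27, 149.76], [-77.06, 257.06], [2.81, 150.46], [-146.56, 146.56]. Speed limits (degrees/s): [147.25, 147.25, 180, 180, 180, 180].

## Interface

Orientations are given as [roll, pitch, yaw] about the fixed x, y, z axes, in that order (R = Rz(yaw) Ry(pitch) Rx(roll)).
In Python, from workcell import env, cams gives the robot as it stands.
- The arm moves only by the tool arm_command, never from a script. Its argument "deltas" is a list of rows, each a list of 3 entries, a list of its own where there are three numbers: the opening, from 0 (shut) to 1 (fully open), then the shift along the world's x, y, z in mm, then the turn about the world's z in rad. A call has 1 to 20 rows; each row is the pose to reach, as a shift and turn from the pose commanded when the call began; what a row does not reach only later rows make up. A row lasts 1/10 s, in which the tool goes at most 50 mm and 8.59 degrees, less where a joint would pass 70% of its speed; a pose out of reach is approached as far as the arm can. A call with a gripper value outside its range is refused whole. The fingers move at their own pace and stop on an object; "grip_force" is the grip in N (left out, the last holds). Time passes only in rows, so rows that repeat a pose let the fingers close. It gives the time, the measured TCP pose, the force and the opening at its end, in the units of the state.
- env.state(): the state, without advancing time (a new reading comes with each control period).
- cams.grab_frame(name): name is "side" or "top" or "wrist"; returns a dict with "img" (480x640x3 uint8, red, green, blue), "K" (3x3 intrinsics, pixels), "dist" ([k1, k2, p1, p2, k3] as OpenCV has them; the pictures are not rectified), "rvec" (rotation vector, rad) and "tvec" (3), from world to camera coordinates, as OpenCV has them. Camera axes: x right, y down, z forward; pixel columns grow to the right and rows downward; lengths in mm; the calibration is good to about 2 mm. A picture is of the moment at which its call begins. There is no depth.
- env.job_done(): hands the job in, once; it reports no verdict.
Trained networks look in a picture, given as the dict that the camera call returned (one of the last four; its "shot" number tells which), for a name from the list of things; names that differ only in an ending like _2 or _b are one class to them, and where a whole thing is asked for, a point or a joint stands for the part that bears it (a point fixed in the world has none). Each returns a list of dicts, best first, with "conf" (0 to 1); they miss things now and then, are a little off and sometimes report something else, mostly with a low value. They report only what shows in the picture. A call takes as long as a camera call. They do not tell look-alikes from the thing itself.
- cams.silhouettes(picture, name): "region" (480x640 bool, what is visible of it) and "centre" ([column, row] in pixels, amid what is visible of it).
The state is a dict: "time_s": time; "qpos": joint angles; "qvel": joint speeds; "effort": joint torques, N m; "ee_pos": TCP position; "ee_rot": TCP orientation; "force": force on the tool from outside, world axes, zero at the start; "torque": the same for the moment, N m; "gripper_width": finger opening in mm.
Only numpy, scipy, OpenCV 4.12 (cv2) and the standard library are available. Lean on these libraries where they do the work, as an engineer would, in place of code of your own. Each camera call takes 0.05 s, during which the arm holds its last target.

## Task

Sort out the shorter of the two cotter pins: with the closed fingertips, gently press down the bare end of the steel flap it lies on, at the punched ring, until the flap swings open and the pin rolls off into the box below, then withdraw so that the flap springs shut. Do not touch or lift either pin, leave the other flap shut with the longer pin lying on it, and leave the brake block, key wedge and gauge plate alone.

Things in the scene. Friction and masses are not known exactly. Their poses are not given: they have to be found in the camera images.
- sorter: Fixed grey steel sorting box, 108 (its x) by 354 (its y) by 130 mm high, clear window in its far (+x) side; place and yaw vary. Origin: centre of its underside. A wall at its y = 0 divides it into a left (+y) and a right (-y) compartment, each 100 by 170 mm inside, floor at 4 mm. Each is closed by a flap whose top face is 124.5 mm above the bench, 5.5 mm below the rim.
- flap_left (a joint): Left (+y) flap, steel sheet 92 (sorter x) by 164 (sorter y) by 3 mm. Hinge along sorter y at its near edge (sorter x -48, z 123 mm); the far edge swings down into the box. Rad: 0 shut and level, grows as it opens, stop at 1.15. A spring holds it shut under its pin and shuts it when let go; about 1 to 6 N down at the ring opens it. A tip pushed 50 mm straight down there opens it 0.8 to 0.95.
- flap_right (a joint): Right (-y) flap, mirror image of the left one, same values. On both flaps the pin lies between two ridges 1.5 mm high, parallel to the hinge, and rolls off the free edge into the box at about 0.6 to 0.7 rad.
- spot_left (a point): Centre of the punched ring (20 mm across) on the top face of the left flap, where it is pressed: 50 mm from the hinge, in the bare outer part (sorter x = 2, y = 135, z = 124.5 mm when shut), 38 mm from the box's outer side wall and 38 mm or more from the end of the pin. Moves with the flap.
- spot_right (a point): The same ring on the right flap (sorter x = 2 mm, y = -135 mm, z = 124.5 mm when shut).
- short_pin_center (a point): Middle of the shorter cotter pin: zinc-plated round steel pin 18 mm thick, 58 mm long, with an eye at one end, about 0.1 kg. Lies along the sorter's y on one of the flaps, nearer the middle of the box (sorter y about +52 or -52 mm), its middle 133.5 mm above the bench; on the box floor, 13 mm above the bench.
- long_pin_center (a point): Middle of the longer cotter pin: the same but 84 mm long, about 0.14 kg; lies likewise on the other flap.
- brake_block: Loose cast iron brake block offcut, curved, about 100 by 60 by 60 mm high, on the bench beyond the box; origin at the centre of its underside. To be left alone.
- key_wedge: Loose red-painted steel key wedge, 120 by 26 by 21 mm, on the bench to the left of the box; origin at the centre of its underside. To be left alone.
- gauge_plate: Loose notched brass gauge plate, 100 by 60 by 5 mm, on the bench to the right of the box; origin at the centre of its underside. To be left alone.
Mind the look-alikes: they are no part of the job. Leave any blue look-alike of the part that bears short_pin_center alone.

How it is judged (in metres and radians):
On the way:
1. the fingers press open the flap on which the short pin lies (((y of short_pin_center in the frame of sorter above 0 m and value of joint flap_left above 0.2 rad and contact force between the fingers and flap_left above 0.3 N) or (y of short_pin_center in the frame of sorter below 0 m and value of joint flap_right above 0.2 rad and contact force between the fingers and flap_right above 0.3 N))), for 0.04 s.
At the end, for the whole second after the job is handed in: The short pin lies at rest on the floor of the sorting box (its middle inside the walls and less than 35 mm above the bench, slower than 30 mm/s), both flaps are shut (within 0.06 rad), the long pin is within 8 mm of where it lay and the brake block, key wedge and gauge plate within 10 mm (z of short_pin_center in the frame of sorter below 0.035 m and x of short_pin_center in the frame of sorter between -0.05 and 0.05 m and y of short_pin_center in the frame of sorter between -0.173 and 0.173 m and linear speed of short_pin below 0.03 m/s and value of joint each of flap_left, flap_right below 0.06 rad and distance of long_pin_center from where it was at the start of the episode below 0.008 m and distance of each of brake_block, key_wedge, gauge_plate from where it was at the start of the episode below 0.01 m); the robot touches nothing.
It fails at once if a pin is touched by the robot (more than 1.5 N) (contact force between any of the fingers, the arm and short_pin above 1.5 N or contact force between any of the fingers, the arm and long_pin above 1.5 N).
It fails at once if a pin is lifted more than 20 mm above where it lay on the flap (z of any of short_pin_center, long_pin_center in the frame of sorter above 0.1535 m).
It fails at once if the long pin's flap is opened by more than 0.1 rad ((y of long_pin_center in the frame of sorter above 0 m and value of joint flap_left above 0.1 rad) or (y of long_pin_center in the frame of sorter below 0 m and value of joint flap_right above 0.1 rad)).
It fails at once if a flap is pressed with more than 20 N (contact force between the fingers and flap_left above 20 N or contact force between the fingers and flap_right above 20 N).
It fails at once if the brake block, key wedge or gauge plate is moved more than 10 mm (distance of any of brake_block, key_wedge, gauge_plate from where it was at the start of the episode above 0.01 m).
It also fails if it takes over 32 s, if anything falls off the work surface, if the arm or the gripper's body presses on something with over 40 N, if the wrist force passes 120 N, or if a joint passes its speed limit or range.

## Working session

There is one attempt and no reset: what is moved stays moved. The work goes in short steps, Python scripts to look and compute and a tool call to move; the robot and the scene stay as the last step left them, time stands still between calls to the robot, and variables do not carry over. Pictures are saved under pics/ and viewed, and the job is handed in when it is done.

Besides the shell and the picture viewer there is one more tool, called after "Emit:" by a JSON object that holds its "fn" and its "kwargs". arm_command: Moves the arm, as the interface text tells. Its arguments: {"type":"object","properties":{"deltas":{"type":"array","items":{"type":"array"}},"grip_force":{"type":"number"}},"required":["deltas"]}

```bash
mkdir -p pics; python3 - <<'E'
from workcell import env,cams
import cv2,pickle
print(env.state(), env.tip_reach)
for n in ["side","top","wrist"]:
    f=cams.grab_frame(n); cv2.imwrite(f"pics/{n}0.png",f["img"][:,:,::-1]); pickle.dump(f,open(f"{n}0.pkl","wb"))
    for k in ["sorter","flap_left","flap_right","short_pin_center","long_pin_center","spot_left","spot_right"]:
        print(n,k,[(round(d["conf"],2),[int(v) for v in d["centre"]],int(d["region"].sum())) for d in cams.silhouettes(f,k)])
E
```

```text
{'time_s': 0.0, 'qpos': array([ 6.41718103e+01,  1.83526894e+01,  8.97066931e+01, -1.42878220e-03,
        7.20420399e+01, -1.14607772e+00]), 'qvel': array([-0.02088975, -0.04993784, -0.14837583, -0.02921395, -0.09449379,
        0.01100448]), 'effort': array([ 1.29992721e-03, -4.12465811e+01, -2.31970417e+01,  7.27177807e-02,
        4.60649945e-02, -1.45769591e-04]), 'ee_pos': array([239.91009946, 522.03358766, 224.10779472]), 'ee_rot': array([ -90.3787366 ,   89.89856841, -115.0604069 ]), 'force': array([-0.17030502, -0.07560594,  0.19265797]), 'torque': array([-0.02304683, -0.00238747,  0.01389772]), 'gripper_width': 90.86968326987864} 11.0
side sorter [(0.95, [318, 259], 7934)]
side flap_left [(0.78, [282, 225], 848)]
side flap_right [(0.94, [334, 256], 1083)]
side short_pin_center [(0.61, [273, 329], 180), (0.56, [262, 299], 166), (0.54, [325, 246], 115)]
side long_pin_center [(0.66, [297, 229], 166)]
side spot_left [(0.92, [283, 229], 797), (0.46, [235, 230], 257)]
side spot_right []
top sorter [(0.56, [314, 267], 11154)]
top flap_left [(0.86, [262, 274], 3889)]
top flap_right [(0.73, [361, 257], 3694)]
top short_pin_center [(0.64, [324, 348], 211), (0.59, [376, 362], 232), (0.54, [341, 263], 281), (0.53, [364, 200], 221)]
top long_pin_center [(0.9, [284, 271], 436)]
top spot_left []
top spot_right [(0.83, [360, 253], 3706)]
wrist sorter []
wrist flap_left []
wrist flap_right []
wrist short_pin_center []
wrist long_pin_center []
wrist spot_left []
wrist spot_right []
```

View pics/top0.png

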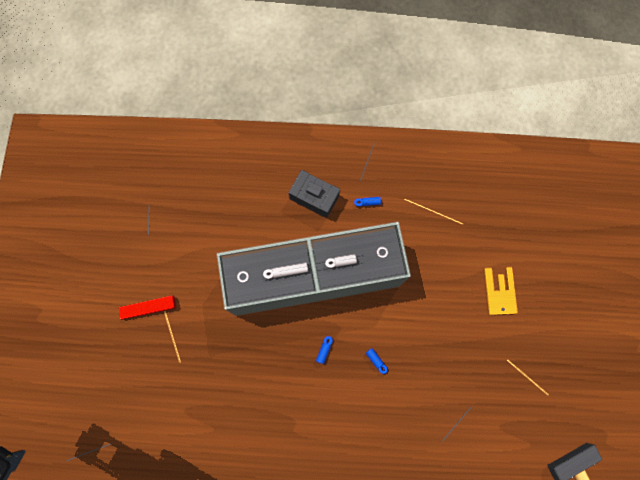

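View pics/side0.png

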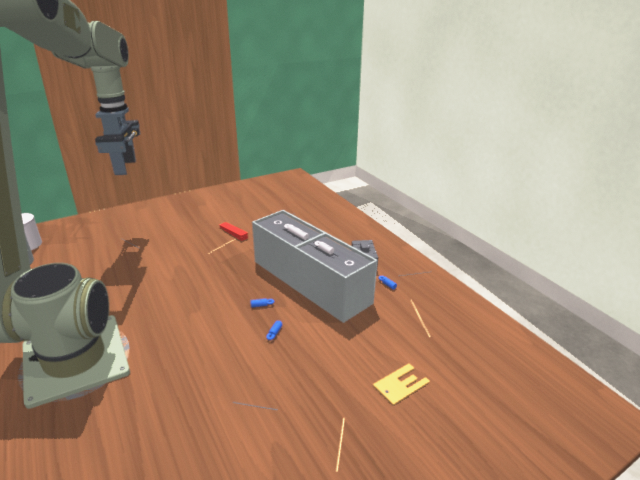

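```bash
python3 - <<'E'
import cv2
a=cv2.imread("pics/top0.png")[180:390,190:440]; cv2.imwrite("pics/top_crop.png",cv2.resize(a,None,fx=3,fy=2.8,interpolation=cv2.INTER_CUBIC)[:600,:800])
E
```

```text
(no output)
```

View pics/top_crop.png

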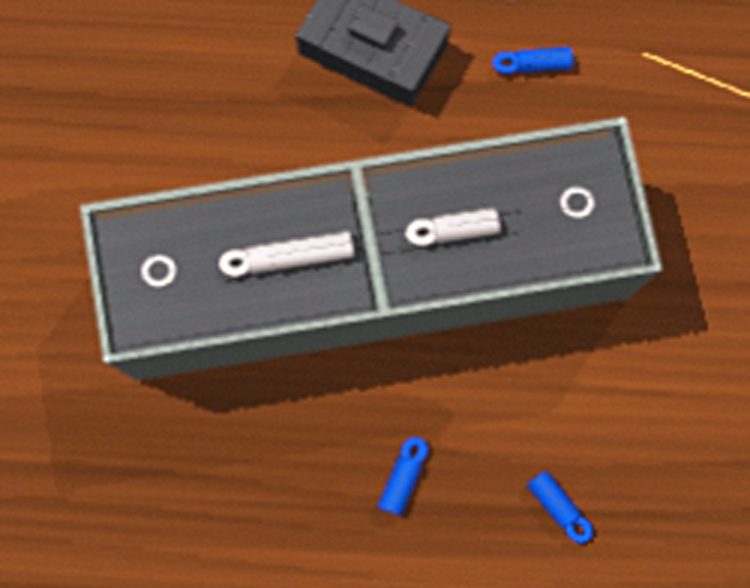

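The top view shows the box at about (314,266). The candidates for the short pin are:
- zinc pin at (341,261), on the right flap, short
- zinc pin at (287,270), on the left flap, longer
- blue look-alikes at (368,202), (325,350) and (377,362), lying on the bench

I choose (341,261), so I press the right ring at about (382,253). The left ring is at (243,277).

```bash
cat > h.py <<'E'
import numpy as np,cv2,pickle
def ray(f,uv,z):
    R=cv2.Rodrigues(np.array(f["rvec"],float))[0]; t=np.array(f["tvec"],float).ravel()
    p=cv2.undistortPoints(np.array([[uv]],float),np.array(f["K"],float),np.array(f["dist"],float))[0,0]
    d=R.T@np.array([p[0],p[1],1]); c=-R.T@t
    return c+d*(z-c[2])/d[2]
def proj(f,P):
    return cv2.projectPoints(np.array(P,float).reshape(-1,1,3),np.array(f["rvec"],float),np.array(f["tvec"],float),np.array(f["K"],float),np.array(f["dist"],float))[0][:,0]
E
python3 - <<'E'
from h import *
for n,rois in (("top",[(372,243,20,20),(233,267,20,20)]),("side",[(340,257,18,12),(269,217,17,11)])):
    f=pickle.load(open(n+"0.pkl","rb")); g=f["img"].min(2)
    ps=[]
    for x,y,w,h in rois:
        s=g[y:y+h,x:x+w].astype(float); m=np.clip(s-130,0,None)
        yy,xx=np.mgrid[y:y+h,x:x+w]; uv=[(m*xx).sum()/m.sum(),(m*yy).sum()/m.sum()]
        P=ray(f,uv,124.5); ps.append(P); print(n,np.round(uv,1),P.round(1),(m>0).sum())
    d=ps[1]-ps[0]; print("sep (270)",np.linalg.norm(d),"yaw",np.degrees(np.arctan2(-d[0],d[1])))
f=pickle.load(open("top0.pkl","rb"))
for uv in [(218,254),(399,223),(410,276),(226,309)]: print(uv,ray(f,uv,130).round(1))
for u in [(326,263),(357,259),(264,273),(308,268)]: print(u, ray(f,u,133.5).round(1))
E
```

```text
top [381.9 251.8] [ 624.9 -122.8  124.5] 73
top [242.4 276.3] [563.9 140.6 124.5] 85
sep (270) 270.41864261860786 yaw 13.031984026870784
side [348.7 262.6] [ 625.  -121.8  124.5] 216
side [278.3 222.4] [565.  138.3 124.5] 184
sep (270) 266.9965440593532 yaw 12.973055725613342
(218, 254) [603.6 190.  130. ]
(399, 223) [ 682.3 -154.   130. ]
(410, 276) [ 579.5 -176.3  130. ]
(226, 309) [499.6 165.6 130. ]
(326, 263) [595.9 -16.6 133.5]
(357, 259) [606.5 -74.9 133.5]
(264, 273) [570.8  99.  133.5]
(308, 268) [584.6  16.8 133.5]
```

```bash
python3 - <<'E'
from h import *
from scipy.spatial.transform import Rotation as R
from workcell import env
s=env.state(); M=R.from_euler("xyz",s["ee_rot"],degrees=True).as_matrix(); print(M.round(3)); a=np.degrees(np.arctan2(M[1,1],M[0,1])); print("jaw axis",a,"to 13:",np.radians((13-a+90)%180-90), np.array([625,-122.5])-s["ee_pos"][:2])
E
```

```text
[[ 0.     0.418  0.909]
 [ 0.     0.909 -0.418]
 [-1.     0.    -0.   ]]
jaw axis 65.31921535705936 to 13: -0.9131425700406666 [ 384.90534002 -644.98859751]
```

Emit:
{"fn": "arm_command", "kwargs": {"deltas": [[0,[19,-32,0],-0.05],[0,[39,-65,0],-0.1],[0,[58,-97,0],-0.15],[0,[77,-129,0],-0.2],[0,[96,-161,0],-0.25],[0,[116,-194,0],-0.3],[0,[135,-226,0],-0.35],[0,[154,-258,0],-0.4],[0,[173,-290,0],-0.45],[0,[193,-323,0],-0.5],[0,[212,-355,0],-0.55],[0,[231,-387,0],-0.6],[0,[250,-419,0],-0.65],[0,[270,-452,0],-0.7],[0,[289,-484,0],-0.75],[0,[308,-516,0],-0.8],[0,[327,-548,0],-0.85],[0,[347,-581,0],-0.88],[0,[366,-613,0],-0.9],[0,[385,-645,0],-0.913]], "grip_force": 20}}

```text
time_s: 3.2
ee_pos: [625.8, -124.0, 225.0]
ee_rot: [101.4, 90.0, 24.4]
force: [0.7, 0.2, -0.0]
gripper_width: 0.3
```

Emit:
{"fn": "arm_command", "kwargs": {"deltas": [[0,[0,0,-10],0],[0,[0,0,-20],0],[0,[0,0,-30],0],[0,[0,0,-40],0],[0,[0,0,-50],0],[0,[0,0,-50],0],[0,[0,0,-50],0]]}}

```text
time_s: 3.9
ee_pos: [625.1, -122.1, 175.0]
ee_rot: [171.8, 90.0, 94.8]
force: [1.1, -0.4, 0.1]
gripper_width: 0.4
```

```bash
python3 - <<'E'
from workcell import env,cams
from h import *
s=env.state(); print(s["time_s"],s["ee_pos"],s["ee_rot"],s["gripper_width"],s["force"])
ims=[]
for n in ["top","side","wrist"]:
    f=cams.grab_frame(n); pickle.dump(f,open(n+"1.pkl","wb")); im=f["img"][:,:,::-1].copy()
    ims.append(im)
p=lambda i,y,x:cv2.resize(ims[i][y:y+150,x:x+200],(800,600),interpolation=cv2.INTER_CUBIC)
cv2.imwrite("pics/top1.png",p(0,180,260)); cv2.imwrite("pics/side1.png",p(1,150,230)); cv2.imwrite("pics/wrist1.png",ims[2])
E
```

```text
3.9 [ 625.05453098 -122.13724828  174.97455968] [171.75277807  89.99810372  94.78991406] 0.37527041876332085 [ 1.06835959 -0.35452601  0.12074268]
```

View pics/side1.png

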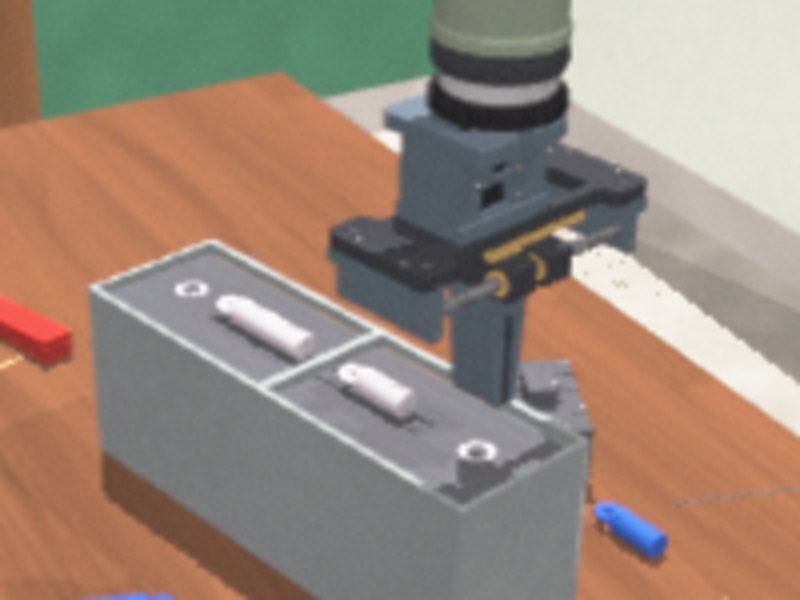

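View pics/wrist1.png

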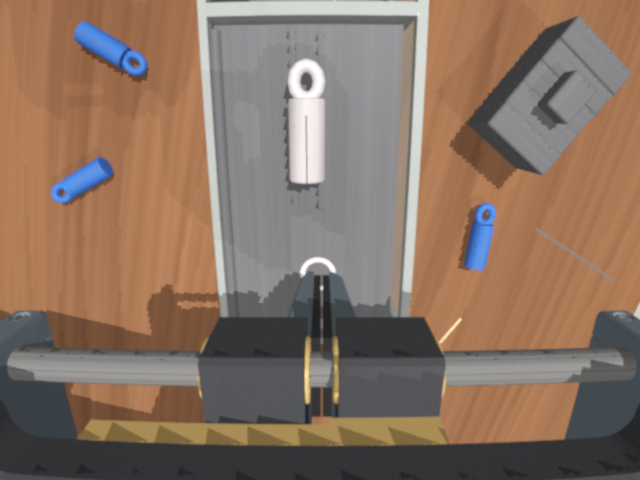

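The side and wrist views show the closed fingertips centred over the right ring, with the short pin well clear at (307,120) in the wrist view. Now I press down gently.

Emit:
{"fn": "arm_command", "kwargs": {"deltas": [[0,[0,0,-8],0],[0,[0,0,-16],0],[0,[0,0,-24],0],[0,[0,0,-30],0],[0,[0,0,-33],0],[0,[0,0,-35],0],[0,[0,0,-37],0],[0,[0,0,-39],0],[0,[0,0,-41],0],[0,[0,0,-43],0],[0,[0,0,-45],0],[0,[0,0,-47],0],[0,[0,0,-49],0]]}}

```text
time_s: 5.35
ee_pos: [624.9, -122.6, 125.9]
ee_rot: [-64.2, 90.0, -141.2]
force: [-1.4, 0.6, 2.4]
gripper_width: 0.5
```

```bash
python3 - <<'E'
from workcell import env,cams
from h import *
s=env.state(); print(s["time_s"],s["ee_pos"],s["force"])
f=cams.grab_frame("side"); im=f["img"][:,:,::-1]
cv2.imwrite("pics/side2.png",cv2.resize(im[150:300,230:430],(800,600),interpolation=cv2.INTER_CUBIC))
E
```

```text
5.35 [ 624.89910264 -122.63894392  125.92736012] [-1.44837981  0.57069757  2.3641937 ]
```

View pics/side2.png

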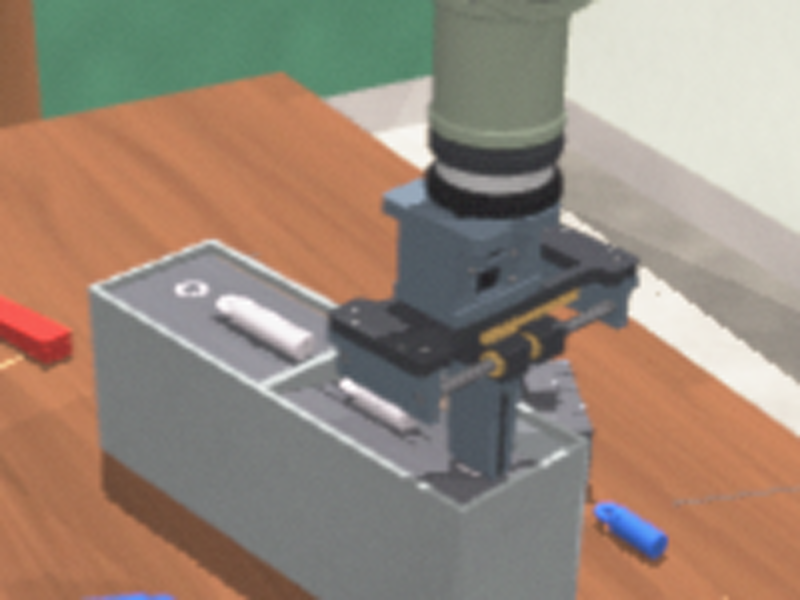

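The flap is opening under the tip with only about 2.4 N, and the pin is still in place. I continue pressing.

Emit:
{"fn": "arm_command", "kwargs": {"deltas": [[0,[0,0,-3],0],[0,[0,0,-6],0],[0,[0,0,-9],0],[0,[0,0,-12],0],[0,[0,0,-15],0],[0,[0,0,-18],0],[0,[0,0,-21],0],[0,[0,0,-24],0],[0,[0,0,-27],0],[0,[0,0,-30],0],[0,[0,0,-33],0],[0,[0,0,-35],0],[0,[0,0,-37],0],[0,[0,0,-38],0],[0,[0,0,-39],0],[0,[0,0,-39],0],[0,[0,0,-39],0],[0,[0,0,-39],0],[0,[0,0,-39],0],[0,[0,0,-39],0]]}}

```text
time_s: 7.4
ee_pos: [625.3, -122.5, 87.0]
ee_rot: [76.2, 90.0, -0.8]
force: [2.4, -0.4, 2.2]
gripper_width: 0.4
```

```bash
python3 - <<'E'
from workcell import env,cams
from h import *
s=env.state(); print(s["time_s"],s["ee_pos"],s["force"])
f=cams.grab_frame("side"); im=f["img"][:,:,::-1]
cv2.imwrite("pics/side3.png",cv2.resize(im[150:300,230:430],(800,600),interpolation=cv2.INTER_CUBIC))
f=cams.grab_frame("wrist"); cv2.imwrite("pics/wrist3.png",f["img"][:,:,::-1])
E
```

```text
7.4 [ 625.27165023 -122.50332204   86.98455221] [ 2.44312447 -0.37433022  2.21688204]
```

View pics/side3.png

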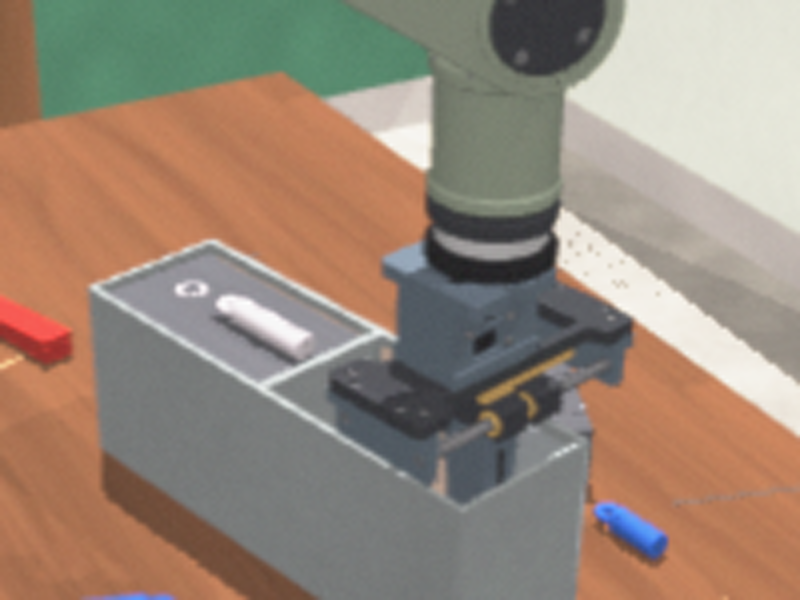

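View pics/wrist3.png

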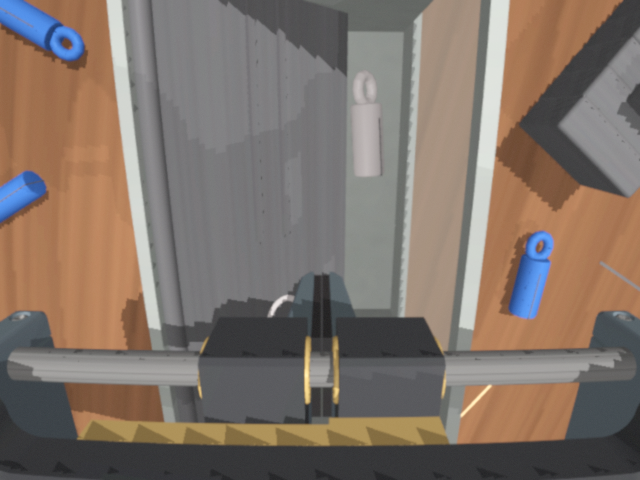

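The wrist view shows the flap open and the short pin lying on the box floor at (366,125). The side view shows the long pin unmoved. I withdraw now.

Emit:
{"fn": "arm_command", "kwargs": {"deltas": [[0,[0,0,4],0],[0,[0,0,8],0],[0,[0,0,12],0],[0,[0,0,16],0],[0,[0,0,20],0],[0,[0,0,24],0],[0,[0,0,28],0],[0,[0,0,32],0],[0,[0,0,36],0],[0,[0,0,40],0],[0,[0,0,45],0],[0,[0,0,52],0],[0,[0,0,62],0],[0,[0,0,75],0],[0,[0,0,90],0],[0,[0,0,105],0],[0,[0,0,120],0],[0,[0,0,135],0],[0,[0,0,135],0],[0,[0,0,135],0]]}}

```text
time_s: 9.5
ee_pos: [624.8, -122.5, 222.2]
ee_rot: [-51.0, 90.0, -128.0]
force: [0.1, 0.1, -0.7]
gripper_width: 0.1
```

Emit:
{"fn": "arm_command", "kwargs": {"deltas": [[0,[-25,-20,10],0],[0,[-50,-40,20],0],[0,[-75,-60,30],0],[0,[-100,-80,40],0],[0,[-125,-100,40],0],[0,[-150,-120,40],0],[0,[-175,-140,40],0],[0,[-175,-140,40],0],[0,[-175,-140,40],0]]}}

```text
time_s: 10.4
ee_pos: [449.6, -262.5, 261.4]
ee_rot: [-161.2, 89.9, 121.7]
force: [0.4, -0.3, 0.2]
gripper_width: 0.4
```

```bash
python3 - <<'E'
from workcell import env,cams
from h import *
s=env.state(); print(s["time_s"],s["ee_pos"],s["force"])
f=cams.grab_frame("side"); im=f["img"][:,:,::-1]
a=cv2.resize(im[190:330,230:430],(400,280),interpolation=cv2.INTER_CUBIC)
f=cams.grab_frame("top"); im=f["img"][:,:,::-1]
f0=pickle.load(open("top0.pkl","rb"))
b=cv2.resize(im[180:320,200:440],(480,280)); c=cv2.resize(f0["img"][180:320,200:440,::-1],(480,280))
cv2.imwrite("pics/fin.png",np.vstack([np.hstack([a,b[:,:400]]),np.hstack([a*0,c[:,:400]])]))
cv2.imwrite("pics/finb.png",cv2.resize(im[180:330,200:440],(800,500),interpolation=cv2.INTER_CUBIC))
d=cv2.absdiff(f["img"],f0["img"]).max(2); 
for n,(x,y,w,h) in dict(block=(285,168,60,50),wedge=(115,290,65,32),plate=(480,262,42,56),long=(262,262,48,18),rightflap=(320,235,80,40)).items(): print(n,(d[y:y+h,x:x+w]>60).sum())
E
```

```text
10.4 [ 449.61913379 -262.51237182  261.35576054] [ 0.36350018 -0.34711461  0.24818079]
block 0
wedge 0
plate 1097
long 0
rightflap 248
```

View pics/fin.png

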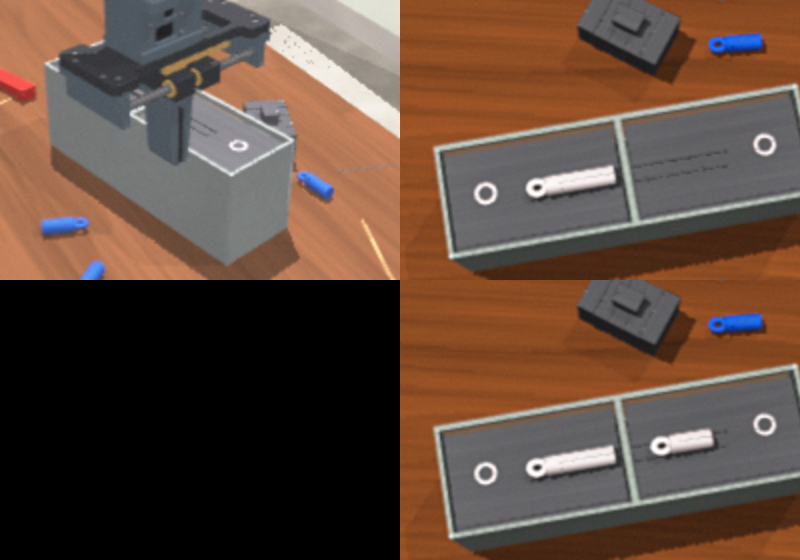

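View pics/finb.png

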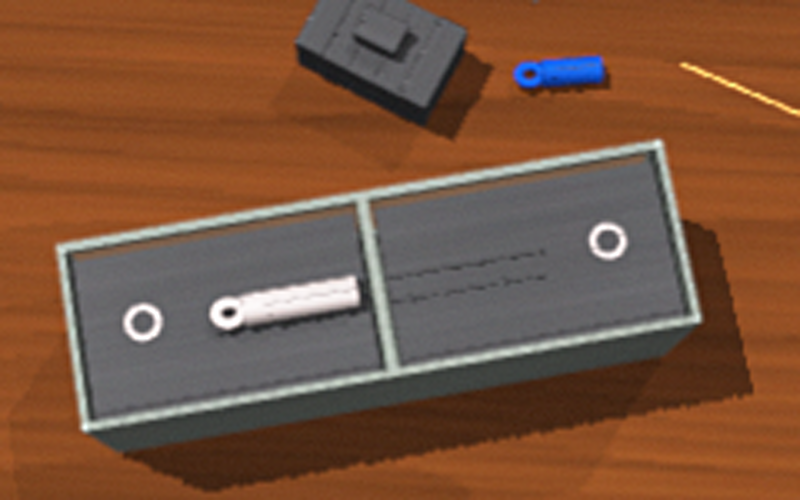

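The right flap is shut with no pin on it, and the left flap and long pin are unchanged. The plate patch differs from the first picture, probably because the arm or its shadow is in the way. I'll check that.

```bash
python3 - <<'E'
from workcell import env,cams
from h import *
f0=pickle.load(open("top0.pkl","rb")); f=cams.grab_frame("top")
cv2.imwrite("pics/plate.png",np.hstack([cv2.resize(g["img"][220:370,420:570,::-1],(400,400)) for g in (f0,f)]))
s0=pickle.load(open("side0.pkl","rb")); s=cams.grab_frame("side")
d=cv2.absdiff(s["img"],s0["img"]).max(2); print("side plate diff",(d[360:408,368:434]>40).sum())
E
```

```text
side plate diff 0
```

View pics/plate.png

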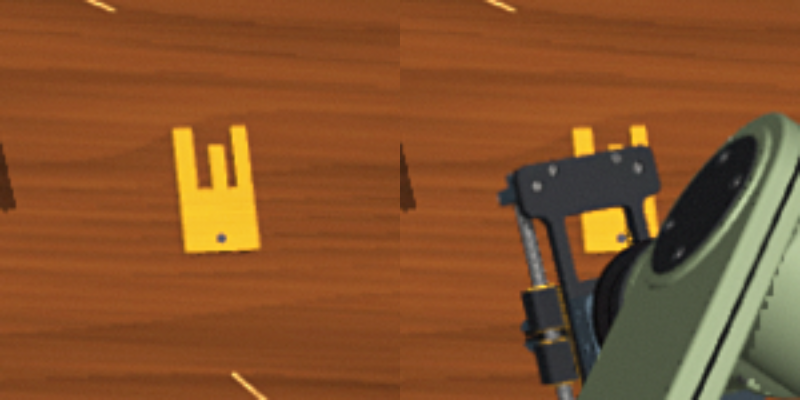

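The plate is only hidden from the top camera by the arm. The side view shows it has not moved. I hand the job in.

```bash
python3 -c "
from workcell import env
print(env.job_done())"
```

```text
the job is handed in; nothing more can be done
None
```

The short pin is in the box. With the closed fingertips I pressed the right flap's ring about 48 mm down. The force on the tool read 2 to 3 N when I checked. The flap opened, the pin rolled off, and I withdrew so the flap sprang shut, then moved the arm clear and handed the job in at about 10.5 s.

- **Short pin:** seen lying on the box floor in the wrist view while the flap was open. With the flap shut again I could not see it, so I did not recheck it after withdrawing.
- **Flaps:** both look shut in the last top view.
- **Long pin, brake block and key wedge:** no change from the first top picture.
- **Gauge plate:** the top-view comparison showed a difference, but that was the arm covering part of the plate. The side view shows no change there.

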